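Stack the whetstones on their bases

TASK

Sharpening is finished: stack the three long whetstones on the long wooden base, lengthwise between its end stops, longest stone at the bottom, middle one on it and the slim shortest one on top. Stack the two small dressing blocks the same way on the short wooden base, the larger block below and the smaller on it. Everything should lie flat, in line with its base and centred on what is under it.

Things in the scene. Friction and masses are not known exactly. Their poses are not given: they have to be found in the camera images.
- long_base: Long wooden stone base, 76 wide x 250 long, fixed to the bench. Flat board whose top is 18 mm above the bench, with a dark wooden stop 14 mm thick across each end that rises 10 mm above the board; 222 mm free between the stops, open along both long sides. Origin: centre of its underside on the bench; y along its length, z up.
- long_base_seat (a point): Centre of the long base's board top, 18 mm above the bench, midway between the stops; where the centre of the lowest stone's underside belongs. Axes as long_base.
- short_base: Short wooden base of the same make, 50 wide x 104 long, fixed to the bench. Board top 18 mm above the bench, a dark stop 12 mm thick across each end rising 8 mm above the board; 80 mm free between the stops, open along both long sides. Origin: centre of its underside on the bench; y along its length, z up.
- short_base_seat (a point): Centre of the short base's board top, 18 mm above the bench; where the centre of the larger block's underside belongs. Axes as short_base.
- stone_brown: Longest whetstone, a plain reddish-brown slab 64 wide x 200 long x 24 high, 0.45 to 0.9 kg. Loose, starts lying flat on the bench, its origin is the centre of its underside, z up, y along its length.
- stone_green: Middle whetstone, a plain greyish-green slab 60 wide x 180 long x 20 high, under 0.7 kg. Loose, starts lying flat on the bench, its origin is the centre of its underside, z up, y along its length.
- stone_slim: Slim whetstone, a narrow reddish bar 26 wide x 150 long x 14 high, under 0.3 kg. Loose, starts lying flat on the bench, its origin is the centre of its underside, z up, y along its length.
- nagura_a: Larger dressing block, off-white stone, 28 wide x 52 long x 24 high. Loose, starts lying flat on the bench, its origin is the centre of its underside, z up, y along its length.
- nagura_b: Smaller dressing block, grey stone, 24 wide x 46 long x 20 high. Loose, starts lying flat on the bench, its origin is the centre of its underside, z up, y along its length.
Mind the look-alikes: they are no part of the job. Of the things shaped like the nagura_b, the grey one is meant.

How it is judged:
By the outcome, as a careful person would: the job done as asked, in the order asked, and still so for the second after the job is handed in, with the robot touching nothing.
It also fails if it takes over 120 s, if anything falls off the work surface, if the arm or the gripper's body presses on something with over 40 N, if the wrist force passes 120 N, or if a joint passes its speed limit or range.

ROBOT

A 6-joint arm with a two-finger parallel gripper is mounted at the origin on a cart in front of the work surface, level with it; the furniture and walls round the work are solid. World frame = base frame: x ahead of the robot, y to its left, z up, the work surface at z = 0. Lengths are in mm, angles in rad, forces in N, time in s.
With the tool pointing down it reaches from about 300 to 750 mm from the base axis. Payload 8.5 kg.
Tool frame: the origin (TCP) lies at the very end of the fingers, on their centre line; the grasp point (between the pads) lies 19 mm behind it (grip_depth is the distance from the TCP to the grasp point, in mm); y points along the fingers, z is the direction in which the jaws open and shut, and the axes are right-handed (so a half turn about y gives the same grasp; the last joint's range is limited). The gripper opens to 85 mm and grips with 20 to 120 N. Pads are 22 mm wide; open, the fingers measure 114 mm over their backs; the gripper's body (76 mm by 85 mm) begins 54 mm behind the grasp point. The pads swing forward as they close: fully open they stand 13 mm farther back than shut.
Start: joints at [1.025, 0.381, 1.297, -0, 1.464, -0.215], TCP at [178.631, 520.165, 231.322] pointing down, gripper open.
Joint ranges: [-3.11, 3.11], [-0.89, 2.33], [0.22, 2.48], [-1.42, 4.56], [0.17, 2.85], [-2.88, 2.88]. Speed limits (rad/s): [2.39, 2.39, 3.14, 3.14, 3.14, 3.14].

INTERFACE

Orientations are given as a unit quaternion [w, x, y, z].
In Python, from workcell import * gives the robot as it stands.
- The arm moves only by the tool play_rows, never from a script. Its argument "deltas" is one flat list of numbers, 7 for each row, row after row: the turn, a rotation vector about the world's x, y, z in units of 6 degrees (1.0 is 6 degrees), then the shift along the world's x, y, z in units of 25 mm (1.0 is 25 mm), then the finger opening in mm, from 0 to 85.4. A call has 1 to 12 rows; each row shifts and turns the commanded pose from where the row before left it; what a row does not reach is not made up. A row lasts 1/12 s, in which the tool goes at most 41.7 mm and 7.16 degrees, less where a joint would pass 70% of its speed; a pose out of reach is approached as far as the arm can. A call is refused whole if a number of a shift passes 1 or a number of a turn 1, either way. A call with a gripper value outside its range is refused whole. The fingers move at their own pace and stop on an object; "squeeze" is the grip in N (left out, the last holds). Time passes only in rows, so rows that do not move let the fingers close. It gives the time, the measured TCP pose, the force and the opening at its end, in the units of the state.
- sense(): the state, without advancing time (a new reading comes with each control period).
- capture(name): name is "scene" or "top"; returns a dict with "pixels" (480x640x3 uint8, red, green, blue), "vertical_fov" (degrees; the focal length in pixels is half the picture's height over the tangent of half this angle, whatever the lens; pixels are square), "cx", "cy" (the principal point, pixels), "R" (3x3) and "t" (3): a world point X has camera coordinates R X + t. Camera axes: x right, y down, z forward; pixel columns grow to the right and rows downward; lengths in mm; the calibration is good to about 2 mm. A picture is of the moment at which its call begins. There is no depth.
- sign_off(): hands the job in, once; it reports no verdict.
The state is a dict: "t": time; "joint_pos": joint angles; "qd": joint speeds; "tau": joint torques, N m; "tcp_pos": TCP position; "tcp_rot": TCP orientation; "force": force on the tool from outside, world axes, zero at the start; "ft_torque": the same for the moment, N m; "gripper_width": opening from 0.0 (shut) to 1.0 (fully open).
Only numpy, scipy, OpenCV 4.12 (cv2) and the standard library are available. Lean on these libraries where they do the work, as an engineer would, in place of code of your own. Each camera call takes 0.05 s, during which the arm holds its last target. There are 200 camera calls.

## Working session

There is one attempt and no reset: what is moved stays moved. The work goes in short steps, Python scripts to look and compute and a tool call to move; the robot and the scene stay as the last step left them, time stands still between calls to the robot, and variables do not carry over. Pictures are saved under pics/ and viewed, about 12 in all and at most 16, crops included, and the job is handed in when it is done.

Besides the shell and the picture viewer there is one more tool, called after "Emit:" in YAML: its name, and indented under it one key for each argument. play_rows: Moves the arm, as the interface text tells. Its arguments: {"type":"object","properties":{"deltas":{"type":"array","items":{"type":"number"}},"squeeze":{"type":"number"}},"required":["deltas"]}

```bash
mkdir -p pics; cat > h.py <<'E'
from workcell import *
import numpy as np, cv2
def cap(n,f):
    c=capture(n); cv2.imwrite('pics/'+f,c['pixels'][:,:,::-1]); np.savez('pics/'+f+'.npz',**c); return c
def ray(c,u,v,z):
    f=240/np.tan(np.radians(c['vertical_fov'])/2)
    R=np.array(c['R']);t=np.array(c['t'])
    d=R.T@np.array([(u-c['cx'])/f,(v-c['cy'])/f,1]); o=-R.T@t
    return (o+d*(z-o[2])/d[2])
E
python3 - <<'E'
from h import *
for n in('scene','top'):
    c=cap(n,n+'0.png'); print(n,c['vertical_fov'],c['cx'],c['cy'],-np.array(c['R']).T@c['t'])
print(sense())
E
```

```text
scene 47.42755377063803 323.2190527806469 242.91715514126193 [-17.94079061 855.79865266 639.25523006]
top 48.02806468362398 306.5060966948726 240.43649376872924 [ 492.94813419   89.24067488 1204.74042465]
{'t': 0.1, 'joint_pos': array([ 1.02468721e+00,  3.81157024e-01,  1.29812944e+00,  3.07740151e-05,
        1.46359367e+00, -2.15296712e-01]), 'qd': array([ 8.17125602e-04, -2.09898530e-04, -2.84556807e-03, -1.21107064e-03,
        4.63755493e-05, -5.47468668e-04]), 'tau': array([ 4.11017056e-03, -4.49221087e+01, -2.31659317e+01, -1.33342382e-04,
        3.62208819e-03, -4.00702021e-06]), 'tcp_pos': array([178.50998911, 519.96819471, 230.776991  ]), 'tcp_rot': array([-0.69703695,  0.69787412, -0.11660756,  0.1162492 ]), 'force': array([ 0.07093446, -0.43970853, -0.27501463]), 'ft_torque': array([-0.01282458,  0.04575089, -0.06007732]), 'gripper_width': 0.9976085429837763}
```

View pics/top0.png

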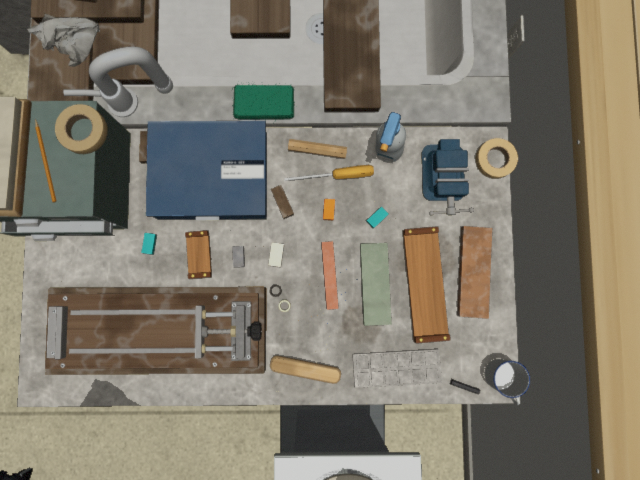

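View pics/scene0.png

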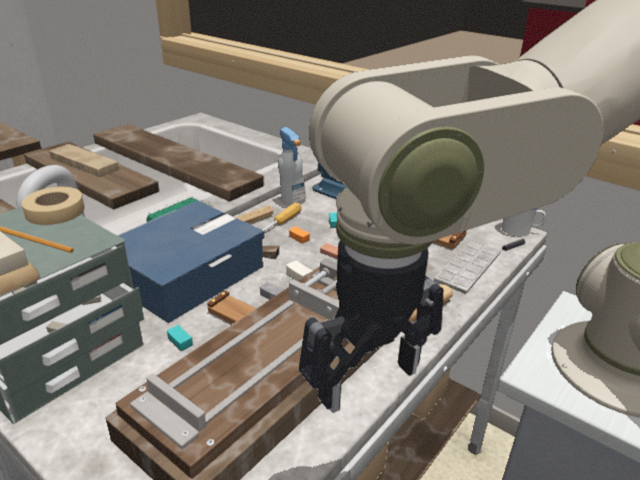

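The top view hides the arm, so it shows everything. Pixels in top0:
- Stones: brown (475,272), green (375,284), slim reddish bar (330,275).
- Bases: long base with stops (426,285), short base (199,254).
- Dressing blocks: off-white nagura_a (276,255). For nagura_b the same-shaped candidates are grey (238,256), teal (149,244) and (377,217), orange (329,209) and dark brown (282,201). The grey one is meant.

Next I measure and check this in an enlarged crop.

```bash
cat > meas.py <<'E'
from h import *
import sys
# name: (seed u,v, top z, w, l)
T={'brown':(475,272,24,64,200),'green':(375,284,20,60,180),'slim':(330,275,14,26,150),'na':(276,255,24,28,52),'nb':(238,256,20,24,46),'long':(426,285,18,76,250),'short':(199,254,18,50,104)}
def seg(c,u,v,tol):
    im=cv2.cvtColor(c['pixels'],cv2.COLOR_RGB2LAB); im=cv2.medianBlur(im,3)
    m=np.zeros((482,642),np.uint8)
    cv2.floodFill(im,m,(u,v),0,(tol,)*3,(tol,)*3,4|(255<<8)|cv2.FLOODFILL_FIXED_RANGE|cv2.FLOODFILL_MASK_ONLY)
    m=cv2.morphologyEx(m[1:-1,1:-1],cv2.MORPH_CLOSE,np.ones((5,5)))
    m=cv2.morphologyEx(m,cv2.MORPH_OPEN,np.ones((3,3)))
    k=max(cv2.findContours(m,0,2)[0],key=cv2.contourArea)
    return m,k
def rect(c,k,z):
    P=np.array([ray(c,p[0][0],p[0][1],z)[:2] for p in k],np.float32)
    (x,y),(a,b),th=cv2.minAreaRect(P)
    if a>b: th+=90; a,b=b,a   # long axis = th+90
    yaw=(th+90)%180
    if yaw>90+45: yaw-=180
    return x,y,a,b,yaw
E
python3 - <<'E'
from meas import *
c=dict(np.load('pics/top0.png.npz')); big=c['pixels'][180:355,130:510,::-1].copy()
allm=np.zeros((480,640),np.uint8); cs=[]
for n,(u,v,z,w,l) in T.items():
    m,k=seg(c,u,v,30 if n!='long' and n!='short' else 45)
    x,y,a,b,yaw=rect(c,k,z); cs.append(k)
    print(n,'xy %.1f %.1f size %.1f %.1f (nom %d %d) long-axis deg %.1f'%(x,y,a,b,w,l,yaw), c['pixels'][v,u])
big=cv2.resize(big,None,fx=2.1,fy=2.1,interpolation=cv2.INTER_CUBIC)
b2=big.copy()
for k in cs: cv2.polylines(b2,[((k-[130,180]+.5)*2.1).astype(int)],True,(0,255,255),1)
cv2.imwrite('pics/crop0.png',b2)
E
```

```text
brown xy 725.1 -103.0 size 555.0 888.7 (nom 64 200) long-axis deg 0.6 [152 119  93]
green xy 493.7 189.9 size 769.7 1152.7 (nom 60 180) long-axis deg 89.6 [147 157 134]
slim xy 492.6 190.4 size 771.5 1158.6 (nom 26 150) long-axis deg 89.6 [194 136 110]
na xy 580.9 154.6 size 27.8 61.0 (nom 28 52) long-axis deg -3.2 [206 206 192]
nb xy 642.9 194.8 size 1068.1 1141.0 (nom 24 46) long-axis deg 89.6 [143 141 138]
long xy 642.3 199.6 size 1069.7 1180.6 (nom 76 250) long-axis deg 89.7 [165 119  72]
short xy 642.2 194.9 size 1069.7 1190.1 (nom 50 104) long-axis deg 89.7 [149 104  64]
```

View pics/crop0.png

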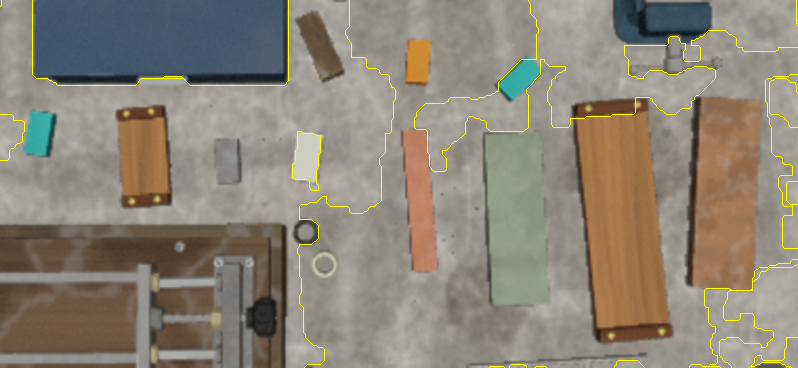

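The crop confirms the grey block at crop (227,160), which is full-image (238,256). The fills leaked, so I segment per region by colour instead.

```bash
cat >> meas.py <<'E'
ROI={'brown':(452,497,218,326,'s'),'green':(355,396,235,332,'g'),'slim':(318,344,233,318,'s'),'na':(264,289,238,272,'L'),'nb':(228,248,241,272,'D'),'long':(400,453,220,348,'s'),'short':(182,215,226,283,'s')}
def seg2(c,r,kind,S=4):
    u0,u1,v0,v1=r
    im=cv2.resize(c['pixels'][v0:v1,u0:u1],None,fx=S,fy=S,interpolation=cv2.INTER_CUBIC)
    lab=cv2.cvtColor(im,cv2.COLOR_RGB2LAB)
    ch={'s':lab[...,1]//2+lab[...,2]//2,'g':255-lab[...,1],'L':lab[...,0],'D':255-lab[...,2]}[kind]
    if kind=='D': ch=255-lab[...,0]
    ch=cv2.GaussianBlur(ch,(0,0),2)
    t,m=cv2.threshold(ch,0,255,cv2.THRESH_OTSU)
    m=cv2.morphologyEx(m,cv2.MORPH_OPEN,np.ones((9,9)))
    k=max(cv2.findContours(m,0,2)[0],key=cv2.contourArea).astype(float)
    return (k+.5)/S-.5+[u0,v0]
E
cat > m1.py <<'E'
from meas import *
import sys
c=dict(np.load('pics/%s.npz'%sys.argv[1]))
S=3;big=cv2.resize(c['pixels'][215:350,180:500,::-1],None,fx=2.5,fy=2.5,interpolation=cv2.INTER_CUBIC)
for n,(u,v,z,w,l) in T.items():
    k=seg2(c,ROI[n][:4],ROI[n][4]); x,y,a,b,yaw=rect(c,k,z)
    print(n,'xy %.1f %.1f size %.1f %.1f (nom %d %d) long-axis deg %.1f'%(x,y,a,b,w,l,yaw))
    cv2.polylines(big,[((k-[180,215]+.5)*2.5).astype(int)],True,(0,255,255),1)
cv2.imwrite('pics/crop1.png',big)
E
python3 m1.py top0.png
```

```text
brown xy 544.5 -283.1 size 65.6 198.6 (nom 64 200) long-axis deg -4.6
green xy 519.5 -64.2 size 61.2 179.7 (nom 60 180) long-axis deg 1.5
slim xy 539.4 36.0 size 26.3 149.3 (nom 26 150) long-axis deg 3.9
na xy 585.2 154.3 size 26.6 51.2 (nom 28 52) long-axis deg -7.6
nb xy 580.2 236.6 size 32.1 48.6 (nom 24 46) long-axis deg -0.3
long xy 517.9 -175.4 size 77.9 248.9 (nom 76 250) long-axis deg 4.3
short xy 586.6 325.9 size 50.4 101.9 (nom 50 104) long-axis deg 4.7
```

View pics/crop1.png

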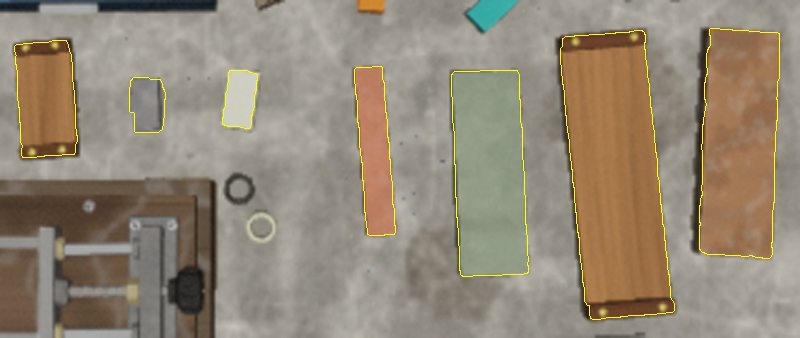

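```bash
cat > go.py <<'E'
# usage: go.py x y z longaxis_deg [holdmode] -> deltas in row units from present pose
from h import *
import sys
from scipy.spatial.transform import Rotation as Ro
s=sense(); q=s['tcp_rot']; M=Ro.from_quat([q[1],q[2],q[3],q[0]]).as_matrix()
x,y,z,a=map(float,sys.argv[1:5])
jz=M[:,2]; phi=np.degrees(np.arctan2(jz[1],jz[0])); d=(a+90-phi+90)%180-90
# desired: tool y = (0,0,-1), tool z = phi+d
f=np.radians(phi+d); Z=np.array([np.cos(f),np.sin(f),0]); Y=np.array([0,0,-1.]); X=np.cross(Y,Z)
rv=(Ro.from_matrix(np.array([X,Y,Z]).T)*Ro.from_matrix(M).inv()).as_rotvec()
print('t %.2f tcp'%s['t'],s['tcp_pos'].round(1),'jaw %.1f'%phi,'down',M[:,1].round(4),'F',s['force'].round(1),'w %.3f'%s['gripper_width'],'j',s['joint_pos'].round(2))
print('turn units',(np.degrees(rv)/6).round(2),'shift units',((np.array([x,y,z])-s['tcp_pos'])/25).round(2))
E
python3 go.py 544.5 -283.1 120 -4.6
```

```text
t 0.10 tcp [178.5 520.  230.8] jaw 71.0 down [-7.0e-04 -1.1e-03 -1.0e+00] F [ 0.1 -0.4 -0.3] w 0.998 j [ 1.02  0.38  1.3   0.    1.46 -0.22]
turn units [ 0.01 -0.01  2.39] shift units [ 14.64 -32.12  -4.43]
```

Emit:
play_rows:
  deltas: [0, 0, 0.07, 0.4, -0.9, 0, 85, 0, 0, 0.07, 0.4, -0.9, 0, 85, 0, 0, 0.07, 0.4, -0.9, 0, 85, 0, 0, 0.07, 0.4, -0.9, 0, 85, 0, 0, 0.07, 0.4, -0.9, 0, 85, 0, 0, 0.07, 0.4, -0.9, 0, 85, 0, 0, 0.07, 0.4, -0.9, 0, 85, 0, 0, 0.07, 0.4, -0.9, 0, 85, 0, 0, 0.07, 0.4, -0.9, 0, 85, 0, 0, 0.07, 0.4, -0.9, 0, 85, 0, 0, 0.07, 0.4, -0.9, 0, 85, 0, 0, 0.07, 0.4, -0.9, 0, 85]
  squeeze: 60

```text
t: 1.1
tcp_pos: [298.7, 249.0, 231.2]
tcp_rot: [-0.702, 0.702, -0.086, 0.085]
force: [0.4, -0.2, 0.1]
gripper_width: 0.996
```

Emit:
play_rows:
  deltas: [0, 0, 0.07, 0.4, -0.9, -0.1, 85, 0, 0, 0.07, 0.4, -0.9, -0.1, 85, 0, 0, 0.07, 0.4, -0.9, -0.1, 85, 0, 0, 0.07, 0.4, -0.9, -0.1, 85, 0, 0, 0.07, 0.4, -0.9, -0.1, 85, 0, 0, 0.07, 0.4, -0.9, -0.1, 85, 0, 0, 0.07, 0.4, -0.9, -0.1, 85, 0, 0, 0.07, 0.4, -0.9, -0.1, 85, 0, 0, 0.07, 0.4, -0.9, -0.1, 85, 0, 0, 0.07, 0.4, -0.9, -0.1, 85, 0, 0, 0.07, 0.4, -0.9, -0.1, 85, 0, 0, 0.07, 0.4, -0.9, -0.1, 85]

```text
t: 2.1
tcp_pos: [418.8, -21.0, 201.0]
tcp_rot: [0.705, -0.705, 0.055, -0.054]
force: [0.5, 0.2, -0.1]
gripper_width: 0.998
```

Emit:
play_rows:
  deltas: [0, 0, 0.07, 0.4, -0.9, -0.25, 85, 0, 0, 0.07, 0.4, -0.9, -0.25, 85, 0, 0, 0.07, 0.4, -0.9, -0.25, 85, 0, 0, 0.07, 0.4, -0.9, -0.25, 85, 0, 0, 0.07, 0.4, -0.9, -0.25, 85, 0, 0, 0.07, 0.4, -0.9, -0.25, 85, 0, 0, 0.07, 0.4, -0.9, -0.25, 85, 0, 0, 0.07, 0.4, -0.9, -0.25, 85, 0, 0, 0.07, 0.4, -0.9, -0.25, 85, 0, 0, 0.07, 0.4, -0.9, -0.25, 85, 0, 0, 0.03, 0, -0.3, 0, 85, 0, 0, 0, 0, 0, 0, 85]

```text
t: 3.1
tcp_pos: [518.4, -253.7, 137.9]
tcp_rot: [0.707, -0.706, 0.029, -0.028]
force: [-0.0, 0.3, 1.0]
gripper_width: 0.996
```

```bash
python3 go.py 544.5 -283.1 0 -4.6
```

```text
t 3.10 tcp [ 518.4 -253.7  137.9] jaw 85.4 down [-1.2e-03  7.0e-04 -1.0e+00] F [-0.   0.3  1. ] w 0.996 j [-0.66  0.51  1.37 -0.    1.27 -2.15]
turn units [-0.01 -0.01 -0.  ] shift units [ 1.04 -1.18 -5.52]
```

Emit:
play_rows:
  deltas: [0, 0, 0, 0.52, -0.59, -0.8, 85, 0, 0, 0, 0.52, -0.59, -0.8, 85, 0, 0, 0, 0, 0, -0.8, 85, 0, 0, 0, 0, 0, -0.8, 85, 0, 0, 0, 0, 0, -0.6, 85, 0, 0, 0, 0, 0, -0.6, 85, 0, 0, 0, 0, 0, -0.4, 85, 0, 0, 0, 0, 0, -0.3, 85, 0, 0, 0, 0, 0, -0.2, 85, 0, 0, 0, 0, 0, 0, 85]

```text
t: 3.93
tcp_pos: [544.4, -281.4, 5.9]
tcp_rot: [0.707, -0.706, 0.028, -0.027]
force: [0.5, 0.5, -0.2]
gripper_width: 0.995
```

```bash
python3 go.py 544.5 -283.1 0 -4.6; python3 -c "
from h import *
c=cap('top','top1.png');d=cap('scene','scene1.png')
a=c['pixels'][180:340,380:540,::-1];b=d['pixels'][100:420,220:640,::-1]
a=cv2.resize(a,(320,320));cv2.imwrite('pics/v1.png',np.hstack([a,b]))"
```

```text
t 3.93 tcp [ 544.4 -281.4    5.9] jaw 85.5 down [-7.e-04  6.e-04 -1.e+00] F [ 0.5  0.5 -0.2] w 0.995 j [-0.67  0.72  1.39  0.    1.03 -2.16]
turn units [-0.01 -0.01 -0.02] shift units [ 0.   -0.07 -0.24]
```

View pics/v1.png

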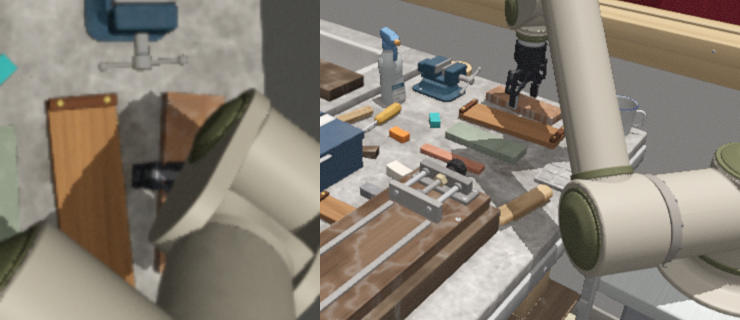

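The fingers straddle the brown stone (left finger at about top px (455,267)). Closing now and lifting.

Emit:
play_rows:
  deltas: [0, 0, 0, 0, -0.03, -0.24, 60, 0, 0, 0, 0, 0, 0, 55, 0, 0, 0, 0, 0, 0, 50, 0, 0, 0, 0, 0, 0, 50, 0, 0, 0, 0, 0, 0, 50, 0, 0, 0, 0, 0, 0, 50, 0, 0, 0, 0, 0, 0, 50]
  squeeze: 80

```text
t: 4.62
tcp_pos: [545.0, -283.6, 1.2]
tcp_rot: [-0.706, 0.707, -0.027, 0.028]
force: [-1.3, -3.7, 4.7]
gripper_width: 0.728
```

Emit:
play_rows:
  deltas: [0, 0, 0, 0, 0, 0.3, 50, 0, 0, 0, 0, 0, 0.4, 50, 0, 0, 0, 0, 0, 0.6, 50, 0, 0, 0, 0, 0, 0.8, 50, 0, 0, 0, 0, 0, 0.5, 50, 0, 0, 0, 0, 0, 0, 50]

```text
t: 5.12
tcp_pos: [545.5, -282.8, 68.1]
tcp_rot: [-0.706, 0.707, -0.026, 0.029]
force: [0.6, 0.0, -7.1]
gripper_width: 0.729
```

```bash
python3 go.py 517.9 -175.4 18 4.3
```

```text
t 5.12 tcp [ 545.5 -282.8   68.1] jaw 85.5 down [ 0.0032 -0.0021 -1.    ] F [ 0.6  0.  -7.1] w 0.729 j [-0.67  0.64  1.34  0.    1.16 -2.16]
turn units [0.02 0.03 1.46] shift units [-1.1  4.3 -2. ]
```

Emit:
play_rows:
  deltas: [0, 0, 0.2, -0.15, 0.6, 0, 50, 0, 0, 0.2, -0.15, 0.6, 0, 50, 0, 0, 0.2, -0.15, 0.6, 0, 50, 0, 0, 0.2, -0.15, 0.6, 0, 50, 0, 0, 0.2, -0.15, 0.6, 0, 50, 0, 0, 0.2, -0.15, 0.6, 0, 50, 0, 0, 0.2, -0.15, 0.6, 0, 50, 0, 0, 0.06, -0.05, 0.1, -0.3, 50, 0, 0, 0, 0, 0, -0.4, 50, 0, 0, 0, 0, 0, -0.4, 50, 0, 0, 0, 0, 0, -0.3, 50, 0, 0, 0, 0, 0, 0, 50]

```text
t: 6.12
tcp_pos: [516.3, -175.2, 28.0]
tcp_rot: [0.707, -0.706, -0.025, 0.027]
force: [-0.3, -0.3, -7.8]
gripper_width: 0.73
```

```bash
python3 go.py 517.9 -175.4 19.5 4.3
```

```text
t 6.12 tcp [ 516.3 -175.2   28. ] jaw 94.2 down [-0.0031  0.0018 -1.    ] F [-0.3 -0.3 -7.8] w 0.730 j [-0.54  0.61  1.58 -0.    0.96 -2.19]
turn units [-0.02 -0.03  0.01] shift units [ 0.06 -0.01 -0.34]
```

Emit:
play_rows:
  deltas: [0, 0, 0, 0.08, -0.01, -0.15, 50, 0, 0, 0, 0, 0, -0.12, 50, 0, 0, 0, 0, 0, -0.08, 50, 0, 0, 0, 0, 0, 0, 50]

```text
t: 6.45
tcp_pos: [519.1, -175.4, 21.3]
tcp_rot: [0.707, -0.707, -0.026, 0.026]
force: [-0.0, 0.4, -7.0]
gripper_width: 0.729
```

```bash
python3 go.py 518.4 -175.4 19.5 4.3
```

```text
t 6.45 tcp [ 519.1 -175.4   21.3] jaw 94.3 down [-3.e-04  2.e-04 -1.e+00] F [-0.   0.4 -7. ] w 0.729 j [-0.54  0.62  1.58 -0.    0.95 -2.19]
turn units [-0.   -0.    0.01] shift units [-0.03 -0.   -0.07]
```

Emit:
play_rows:
  deltas: [0, 0, 0, -0.02, 0, -0.06, 50, 0, 0, 0, 0, 0, -0.03, 50, 0, 0, 0, 0, 0, 0, 50]

```text
t: 6.7
tcp_pos: [518.6, -175.4, 19.4]
tcp_rot: [-0.707, 0.707, 0.026, -0.026]
force: [0.5, -0.6, -6.6]
gripper_width: 0.728
```

Emit:
play_rows:
  deltas: [0, 0, 0, 0, 0, 0, 68, 0, 0, 0, 0, 0, 0, 76, 0, 0, 0, 0, 0, 0, 85, 0, 0, 0, 0, 0, 0, 85, 0, 0, 0, 0, 0, 0.3, 85, 0, 0, 0, 0, 0, 0.6, 85, 0, 0, 0, 0, 0, 0.9, 85, 0, 0, 0, 0, 0, 0.9, 85, 0, 0, 0, 0, 0, 0.6, 85, 0, 0, 0, 0, 0, 0.3, 85, 0, 0, 0, 0, 0, 0, 85]

```text
t: 7.62
tcp_pos: [519.3, -175.7, 111.2]
tcp_rot: [-0.706, 0.707, 0.027, -0.025]
force: [0.2, 1.0, -0.5]
gripper_width: 0.992
```

```bash
python3 go.py 519.5 -64.2 0 1.5
```

```text
t 7.62 tcp [ 519.3 -175.7  111.2] jaw 94.3 down [ 0.0031 -0.0019 -1.    ] F [ 0.2  1.  -0.5] w 0.992 j [-0.54  0.49  1.49 -0.    1.16 -2.19]
turn units [ 0.02  0.03 -0.46] shift units [ 0.01  4.46 -4.45]
```

Emit:
play_rows:
  deltas: [0, 0, -0.08, 0, 0.74, 0, 85, 0, 0, -0.08, 0, 0.74, 0, 85, 0, 0, -0.08, 0, 0.74, 0, 85, 0, 0, -0.08, 0, 0.74, 0, 85, 0, 0, -0.08, 0, 0.75, -0.4, 85, 0, 0, -0.06, 0, 0.75, -0.7, 85, 0, 0, 0, 0, 0, -0.9, 85, 0, 0, 0, 0, 0, -0.9, 85, 0, 0, 0, 0, 0, -0.7, 85, 0, 0, 0, 0, 0, -0.4, 85, 0, 0, 0, 0, 0, -0.2, 85, 0, 0, 0, 0, 0, 0, 85]

```text
t: 8.62
tcp_pos: [518.2, -63.7, 3.4]
tcp_rot: [0.707, -0.707, -0.009, 0.01]
force: [-0.3, -0.2, 1.2]
gripper_width: 0.996
```

```bash
python3 go.py 519.5 -64.2 0 1.5; python3 -c "
from h import *
c=cap('top','top2.png')
cv2.imwrite('pics/v2.png',cv2.resize(c['pixels'][200:380,310:510,::-1],None,fx=3,fy=3))"
```

```text
t 8.62 tcp [518.2 -63.7   3.4] jaw 91.5 down [-1.9e-03  7.0e-04 -1.0e+00] F [-0.3 -0.2  1.2] w 0.996 j [-0.35  0.62  1.67 -0.    0.86 -1.95]
turn units [-0.01 -0.02  0.  ] shift units [ 0.05 -0.02 -0.13]
```

View pics/v2.png

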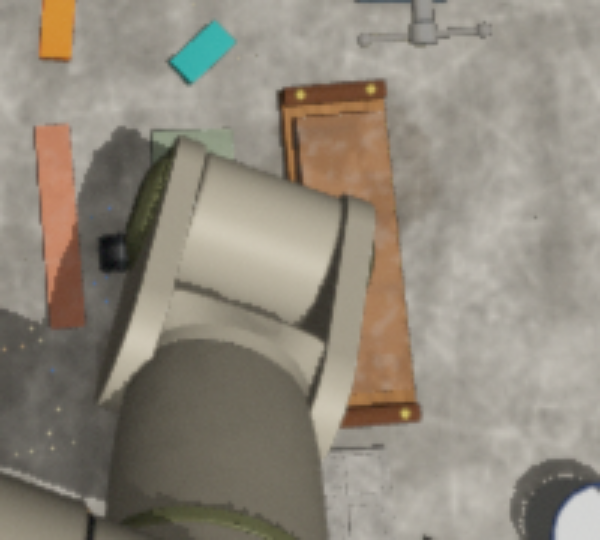

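The top view shows brown on the base, but the arm hides part of it. Before I load it, I back off empty-handed and measure how it sits.

Emit:
play_rows:
  deltas: [0, 0, 0, 0, 0, 0.6, 85, 0, 0, 0, 0, 0, 1, 85, 0, 0, 0, 0, 0.5, 1, 85, 0, 0, 0, -0.3, 1, 0.5, 85, 0, 0, 0, -0.3, 1, 0, 85, 0, 0, 0, -0.3, 1, 0, 85, 0, 0, 0, -0.3, 1, 0, 85, 0, 0, 0, -0.3, 1, 0, 85, 0, 0, 0, -0.3, 1, 0, 85, 0, 0, 0, -0.3, 0.5, 0, 85, 0, 0, 0, 0, 0, 0, 85]

```text
t: 9.58
tcp_pos: [465.0, 113.2, 82.9]
tcp_rot: [0.707, -0.707, -0.011, 0.01]
force: [0.1, -0.9, -0.3]
gripper_width: 0.996
```

```bash
python3 -c "
from h import *
c=cap('top','top3.png')
cv2.imwrite('pics/v3.png',cv2.resize(c['pixels'][210:360,310:470,::-1],None,fx=4.5,fy=3.9,interpolation=cv2.INTER_CUBIC))"
```

```text
(no output)
```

View pics/v3.png

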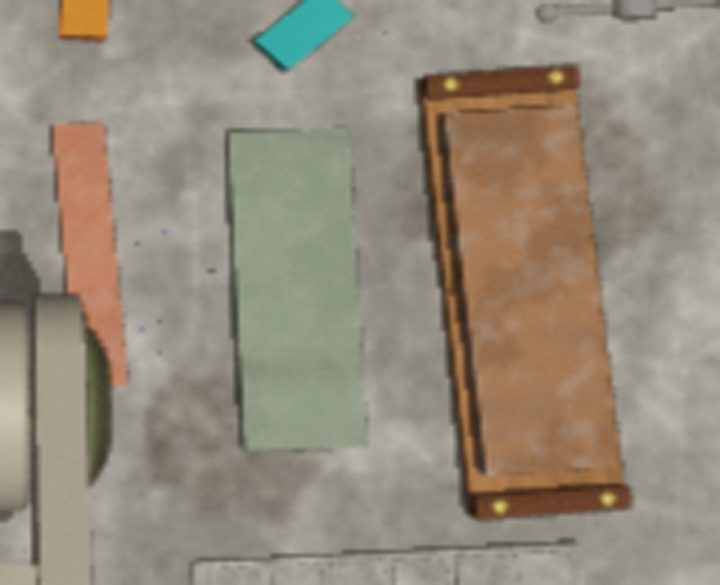

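Brown lies in the base between both stops. Its top corners in the crop are about (450,117), (580,107), (622,467) and (487,475). I check its centre against the base corners with rays.

```bash
cat > quad.py <<'E'
from h import *
def quad(c,pts,z,u0,v0,fx,fy):
    P=np.array([ray(c,(u+.5)/fx-.5+u0,(v+.5)/fy-.5+v0,z)[:2] for u,v in pts])
    d=(P[0]+P[1]-P[2]-P[3])/2; w=(P[0]+P[3]-P[1]-P[2])/2
    return 'ctr %s L %.1f W %.1f axis %.2f'%(P.mean(0).round(1),np.hypot(*d),np.hypot(*w),np.degrees(np.arctan2(d[1],d[0])))
E
python3 -c "
from quad import *
c=dict(np.load('pics/top3.png.npz'));a=(310,210,4.5,3.9)
print('brown',quad(c,[(450,117),(580,107),(622,467),(487,475)],42,*a))
print('base28',quad(c,[(420,77),(578,66),(630,506),(474,518)],28,*a))
print('green',quad(c,[(229,129),(350,128),(365,445),(243,449)],20,*a))"; python3 go.py 519.5 -64.2 0 1.5
```

```text
brown ctr [ 517.2 -175.7] L 198.1 W 63.7 axis 3.81
base28 ctr [ 517.9 -174.3] L 246.2 W 76.5 axis 4.34
green ctr [520.3 -64.7] L 178.7 W 59.3 axis 1.18
t 9.63 tcp [466.  112.   82.8] jaw 91.6 down [ 1.7e-03 -1.0e-04 -1.0e+00] F [-0.3 -0.1 -0.9] w 0.995 j [-0.01  0.43  1.71 -0.    0.99 -1.61]
turn units [ 0.    0.02 -0.02] shift units [ 2.14 -7.05 -3.31]
```

Brown is within about 1.5 mm and 0.5° of the base, so green is next.

Emit:
play_rows:
  deltas: [0, 0, 0, 0.28, -0.9, 0, 85, 0, 0, 0, 0.28, -0.9, 0, 85, 0, 0, 0, 0.28, -0.9, 0, 85, 0, 0, 0, 0.28, -0.9, 0, 85, 0, 0, 0, 0.28, -0.9, 0, 85, 0, 0, 0, 0.28, -0.9, 0, 85, 0, 0, -0.01, 0.28, -0.9, 0, 85, 0, 0, -0.01, 0.18, -0.75, -0.4, 85, 0, 0, 0, 0, 0, -0.9, 85, 0, 0, 0, 0, 0, -0.9, 85, 0, 0, 0, 0, 0, -0.7, 85, 0, 0, 0, 0, 0, -0.3, 85]

```text
t: 10.63
tcp_pos: [519.2, -66.3, 0.3]
tcp_rot: [0.707, -0.707, -0.007, 0.009]
force: [-0.4, -0.6, -0.5]
gripper_width: 0.996
```

Emit:
play_rows:
  deltas: [0, 0, 0, 0, 0, -0.1, 80, 0, 0, 0, 0, 0, 0, 65, 0, 0, 0, 0, 0, 0, 50, 0, 0, 0, 0, 0, 0, 45, 0, 0, 0, 0, 0, 0, 45, 0, 0, 0, 0, 0, 0, 45, 0, 0, 0, 0, 0, 0, 45]
  squeeze: 70

```text
t: 11.22
tcp_pos: [520.3, -65.5, 0.8]
tcp_rot: [-0.707, 0.708, 0.009, -0.008]
force: [-2.2, -1.4, 7.2]
gripper_width: 0.681
```

```bash
python3 go.py 520 -64.5 0 1.3
```

```text
t 11.22 tcp [520.3 -65.5   0.8] jaw 91.4 down [ 0.0024 -0.0013 -1.    ] F [-2.2 -1.4  7.2] w 0.681 j [-0.35  0.62  1.66 -0.    0.85 -1.95]
turn units [ 0.01  0.02 -0.02] shift units [-0.01  0.04 -0.03]
```

Emit:
play_rows:
  deltas: [0, 0, 0, 0, 0, 0.3, 45, 0, 0, 0, 0, 0, 0.5, 45, 0, 0, 0, 0, 0, 0.8, 45, 0, 0, 0, 0, 0, 0.9, 45, 0, 0, 0, 0, -0.4, 0.7, 45, 0, 0, 0.1, 0, -0.8, 0.3, 45, 0, 0, 0.1, 0, -0.8, 0, 45, 0, 0, 0.1, 0, -0.8, 0, 45, 0, 0, 0.1, -0.05, -0.8, 0, 45, 0, 0, 0.07, -0.05, -0.6, 0, 45, 0, 0, 0, 0, -0.2, 0, 45, 0, 0, 0, 0, 0, 0, 45]

```text
t: 12.22
tcp_pos: [517.0, -175.8, 87.2]
tcp_rot: [-0.707, 0.707, 0.025, -0.025]
force: [-0.1, 0.5, -2.7]
gripper_width: 0.683
```

```bash
python3 go.py 517.9 -175.4 43 4.2
```

```text
t 12.22 tcp [ 517.  -175.8   87.2] jaw 94.1 down [ 3.e-04 -1.e-04 -1.e+00] F [-0.1  0.5 -2.7] w 0.683 j [-0.54  0.52  1.52  0.    1.1  -2.19]
turn units [0.   0.   0.02] shift units [ 0.03  0.02 -1.77]
```

Emit:
play_rows:
  deltas: [0, 0, 0.02, 0.03, 0.02, -0.4, 45, 0, 0, 0, 0, 0, -0.5, 45, 0, 0, 0, 0, 0, -0.4, 45, 0, 0, 0, 0, 0, -0.25, 45, 0, 0, 0, 0, 0, -0.1, 45, 0, 0, 0, 0, 0, -0.04, 45, 0, 0, 0, 0, 0, 0, 45, 0, 0, 0, 0, 0, 0, 45]

```text
t: 12.88
tcp_pos: [518.1, -174.6, 45.0]
tcp_rot: [-0.706, 0.707, 0.027, -0.027]
force: [-0.5, -0.0, -3.1]
gripper_width: 0.681
```

```bash
python3 go.py 517.9 -175.4 43 4.2
```

```text
t 12.88 tcp [ 518.1 -174.6   45. ] jaw 94.3 down [ 7.e-04 -4.e-04 -1.e+00] F [-0.5 -0.  -3.1] w 0.681 j [-0.54  0.58  1.56  0.    1.   -2.19]
turn units [ 0.    0.01 -0.02] shift units [-0.01 -0.03 -0.08]
```

Emit:
play_rows:
  deltas: [0, 0, 0, 0, -0.02, -0.04, 45, 0, 0, 0, 0, 0, -0.03, 45, 0, 0, 0, 0, 0, 0, 45]

```text
t: 13.13
tcp_pos: [517.9, -175.2, 42.9]
tcp_rot: [-0.707, 0.707, 0.027, -0.027]
force: [0.4, -0.0, -4.1]
gripper_width: 0.682
```

Emit:
play_rows:
  deltas: [0, 0, 0, 0, 0, 0, 63, 0, 0, 0, 0, 0, 0, 70, 0, 0, 0, 0, 0, 0, 78, 0, 0, 0, 0, 0, 0, 78, 0, 0, 0, 0, 0, 0.3, 78, 0, 0, 0, 0, 0, 0.6, 78, 0, 0, 0, 0, 0, 0.9, 78, 0, 0, 0, 0, 0.3, 0.6, 50, 0, 0, 0, 0, 0.9, 0, 50, 0, 0, 0, 0, 0.9, 0, 50, 0, 0, 0, 0, 0.9, 0, 50, 0, 0, 0, 0, 0.9, 0, 50]

```text
t: 14.13
tcp_pos: [517.9, -76.7, 103.6]
tcp_rot: [-0.706, 0.707, 0.027, -0.026]
force: [0.6, 1.0, -0.3]
gripper_width: 0.589
```

```bash
python3 go.py 539.4 36 3 3.9
```

```text
t 14.13 tcp [517.9 -76.7 103.6] jaw 94.3 down [ 8.e-04 -3.e-04 -1.e+00] F [ 0.6  1.  -0.3] w 0.589 j [-0.37  0.47  1.57  0.    1.11 -2.02]
turn units [ 0.    0.01 -0.07] shift units [ 0.86  4.51 -4.02]
```

Emit:
play_rows:
  deltas: [0, 0, 0, 0.2, 0.8, 0, 50, 0, 0, 0, 0.2, 0.8, 0, 50, 0, 0, -0.03, 0.2, 0.8, 0, 50, 0, 0, -0.04, 0.2, 0.8, 0, 50, 0, 0, 0, 0.06, 0.8, -0.2, 50, 0, 0, 0, 0, 0.5, -0.5, 50, 0, 0, 0, 0, 0, -0.9, 50, 0, 0, 0, 0, 0, -0.9, 50, 0, 0, 0, 0, 0, 0, 50]

```text
t: 14.88
tcp_pos: [537.6, 35.4, 37.6]
tcp_rot: [0.707, -0.706, -0.022, 0.026]
force: [-0.7, -0.5, -0.8]
gripper_width: 0.583
```

```bash
python3 go.py 539.4 36 3 3.9;python3 -c "
from h import *
c=cap('top','top4.png')
cv2.imwrite('pics/v4.png',cv2.resize(c['pixels'][210:360,310:470,::-1],None,fx=4.5,fy=3.9,interpolation=cv2.INTER_CUBIC))"
```

```text
t 14.88 tcp [537.6  35.4  37.6] jaw 93.9 down [-5.8e-03  9.0e-04 -1.0e+00] F [-0.7 -0.5 -0.8] w 0.583 j [-0.15  0.58  1.59 -0.    0.98 -1.79]
turn units [-0.01 -0.06 -0.01] shift units [ 0.07  0.02 -1.39]
```

View pics/v4.png

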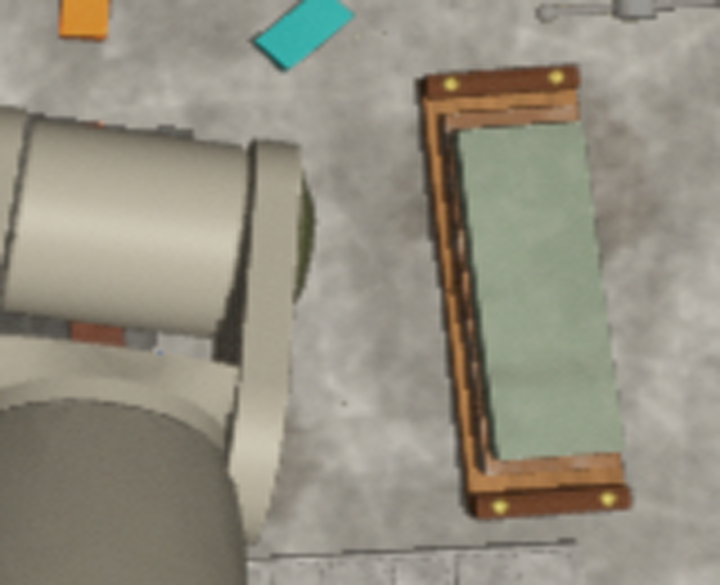

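Green sits on brown, with top corners in the crop at about (460,129), (582,123), (623,456) and (495,461). Next I check its centre and go down on the slim stone.

```bash
python3 -c "
from quad import *
c=dict(np.load('pics/top4.png.npz'));a=(310,210,4.5,3.9)
print('green',quad(c,[(459,129),(582,123),(623,456),(495,461)],62,*a))"
```

```text
green ctr [ 516.3 -173.5] L 180.4 W 59.2 axis 4.08
```

Emit:
play_rows:
  deltas: [0, 0, 0, 0.04, 0.01, -0.5, 50, 0, 0, 0, 0.02, 0, -0.45, 50, 0, 0, 0, 0, 0, -0.3, 50, 0, 0, 0, 0, 0, -0.12, 50, 0, 0, 0, 0, 0, 0, 40, 0, 0, 0, 0, 0, 0, 25, 0, 0, 0, 0, 0, 0, 12, 0, 0, 0, 0, 0, 0, 12, 0, 0, 0, 0, 0, 0, 12, 0, 0, 0, 0, 0, 0, 12]
  squeeze: 50

```text
t: 15.77
tcp_pos: [541.3, 35.0, 7.2]
tcp_rot: [-0.707, 0.707, 0.025, -0.024]
force: [-1.0, -1.1, 6.5]
gripper_width: 0.286
```

```bash
python3 go.py 539.4 36 3 3.9
```

```text
t 15.77 tcp [541.3  35.    7.2] jaw 93.9 down [ 1.7e-03 -4.0e-04 -1.0e+00] F [-1.  -1.1  6.5] w 0.286 j [-0.15  0.63  1.61 -0.    0.9  -1.79]
turn units [ 0.    0.02 -0.  ] shift units [-0.08  0.04 -0.17]
```

Emit:
play_rows:
  deltas: [0, 0, 0, 0, 0, 0.4, 12, 0, 0, 0, 0, 0, 0.7, 12, 0, 0, 0, 0, 0, 0.9, 12, 0, 0, 0, 0, 0, 0.9, 12, 0, 0, 0, 0, 0, 0.7, 12, 0, 0, 0, 0, 0, 0.4, 12, 0, 0, 0, 0, 0, 0, 12]

```text
t: 16.35
tcp_pos: [541.7, 35.1, 108.5]
tcp_rot: [-0.706, 0.707, 0.026, -0.023]
force: [0.9, 1.2, -1.0]
gripper_width: 0.283
```

```bash
python3 go.py 518.9 -174.8 69 4.2; python3 -c "
from h import *
d=cap('scene','scene5.png')
cv2.imwrite('pics/v5.png',cv2.resize(d['pixels'][120:330,330:610,::-1],None,fx=2.5,fy=2.5))"
```

```text
t 16.35 tcp [541.7  35.1 108.5] jaw 93.9 down [ 4.2e-03 -6.0e-04 -1.0e+00] F [ 0.9  1.2 -1. ] w 0.283 j [-0.15  0.49  1.51  0.    1.14 -1.79]
turn units [0.01 0.04 0.05] shift units [-0.91 -8.4  -1.58]
```

View pics/v5.png

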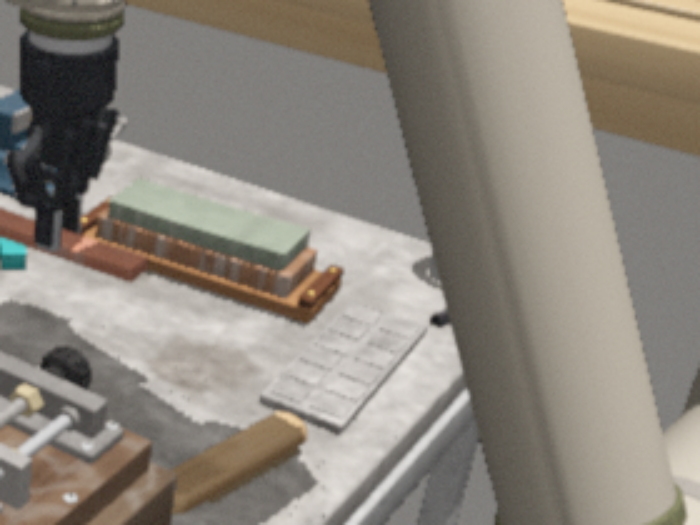

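Slim is held level, and the green-on-brown stack looks flat. Carrying slim over.

Emit:
play_rows:
  deltas: [0, 0, 0, 0, -0.4, 0, 12, 0, 0, 0, -0.1, -0.8, 0, 12, 0, 0, 0, -0.1, -0.9, 0, 12, 0, 0, 0.01, -0.1, -0.9, 0, 12, 0, 0, 0.01, -0.1, -0.9, 0, 12, 0, 0, 0.01, -0.1, -0.9, 0, 12, 0, 0, 0.01, -0.1, -0.9, 0, 12, 0, 0, 0.01, -0.1, -0.9, 0, 12, 0, 0, 0, -0.1, -0.9, 0, 12, 0, 0, 0, -0.06, -0.6, -0.3, 12, 0, 0, 0, 0, -0.3, -0.4, 12, 0, 0, 0, 0, 0, -0.2, 12]

```text
t: 17.4
tcp_pos: [518.4, -176.1, 81.2]
tcp_rot: [0.707, -0.706, -0.024, 0.026]
force: [-0.8, 0.1, -1.3]
gripper_width: 0.285
```

Emit:
play_rows:
  deltas: [0, 0, 0, 0, 0, -0.2, 12, 0, 0, 0, 0, 0, 0, 12, 0, 0, 0, 0, 0, 0, 12]

```text
t: 17.65
tcp_pos: [519.3, -173.8, 78.2]
tcp_rot: [0.707, -0.706, -0.026, 0.027]
force: [-0.2, 1.2, -0.3]
gripper_width: 0.286
```

```bash
python3 go.py 518.9 -174.8 69 4.2
```

```text
t 17.65 tcp [ 519.3 -173.8   78.2] jaw 94.3 down [-1.e-03  7.e-04 -1.e+00] F [-0.2  1.2 -0.3] w 0.286 j [-0.54  0.54  1.53  0.    1.08 -2.18]
turn units [-0.01 -0.01 -0.01] shift units [-0.02 -0.04 -0.37]
```

Emit:
play_rows:
  deltas: [0, 0, 0, -0.02, -0.03, -0.12, 12, 0, 0, 0, 0, 0, -0.08, 12, 0, 0, 0, 0, 0, -0.05, 12, 0, 0, 0, 0, 0, 0, 12, 0, 0, 0, 0, 0, 0, 12]

```text
t: 18.07
tcp_pos: [518.9, -175.5, 72.4]
tcp_rot: [-0.707, 0.707, 0.026, -0.026]
force: [-0.7, -0.5, -2.1]
gripper_width: 0.284
```

Emit:
play_rows:
  deltas: [0, 0, 0, 0, 0, -0.04, 12, 0, 0, 0, 0, 0, -0.04, 12, 0, 0, 0, 0, 0, 0, 12]

```text
t: 18.32
tcp_pos: [518.8, -175.6, 70.2]
tcp_rot: [0.707, -0.707, -0.026, 0.026]
force: [0.1, -0.2, -1.2]
gripper_width: 0.281
```

```bash
python3 go.py 518.9 -174.8 69 4.2
```

```text
t 18.32 tcp [ 518.8 -175.6   70.2] jaw 94.2 down [-2.e-04  1.e-04 -1.e+00] F [ 0.1 -0.2 -1.2] w 0.281 j [-0.54  0.55  1.53 -0.    1.06 -2.19]
turn units [-0. -0. -0.] shift units [ 0.    0.03 -0.05]
```

Emit:
play_rows:
  deltas: [0, 0, 0, 0, 0.02, -0.04, 12, 0, 0, 0, 0, 0, 0, 12]

```text
t: 18.48
tcp_pos: [518.8, -175.0, 69.2]
tcp_rot: [0.707, -0.707, -0.026, 0.026]
force: [-0.3, 0.2, -1.1]
gripper_width: 0.28
```

Emit:
play_rows:
  deltas: [0, 0, 0, 0, 0, -0.04, 12, 0, 0, 0, 0, 0, 0, 12]

```text
t: 18.65
tcp_pos: [518.9, -175.1, 69.1]
tcp_rot: [-0.707, 0.707, 0.026, -0.026]
force: [-2.8, 2.0, 6.2]
gripper_width: 0.287
```

Contact at 69.1, as predicted. Releasing.

Emit:
play_rows:
  deltas: [0, 0, 0, 0, 0, 0, 30, 0, 0, 0, 0, 0, 0, 36, 0, 0, 0, 0, 0, 0, 44, 0, 0, 0, 0, 0, 0, 50, 0, 0, 0, 0, 0, 0.3, 50, 0, 0, 0, 0, 0, 0.6, 50, 0, 0, 0, 0, 0, 0.9, 50, 0, 0, 0, 0, 0.5, 0.3, 50, 0, 0, 0, 0, 1, 0, 50, 0, 0, 0, 0, 1, 0, 50, 0, 0, 0, 0, 1, 0, 50, 0, 0, 0, 0, 1, 0, 50]

```text
t: 19.65
tcp_pos: [518.5, -60.6, 120.9]
tcp_rot: [0.707, -0.707, -0.026, 0.026]
force: [0.4, 0.3, 0.6]
gripper_width: 0.585
```

Emit:
play_rows:
  deltas: [0, 0, -0.2, 0.2, 1, 0, 50, 0, 0, -0.2, 0.3, 1, 0, 50, 0, 0, -0.2, 0.3, 1, 0, 50, 0, 0, -0.2, 0.3, 1, 0, 50, 0, 0, -0.2, 0.3, 1, 0, 50, 0, 0, -0.2, 0.3, 1, 0, 50, 0, 0, -0.2, 0.3, 1, -0.5, 50, 0, 0, -0.2, 0.3, 0.8, -0.6, 50, 0, 0, -0.2, 0.2, 0.4, -0.6, 50, 0, 0, -0.1, 0.1, 0.2, -0.5, 50, 0, 0, 0, 0, 0, -0.3, 50, 0, 0, 0, 0, 0, 0, 50]

```text
t: 20.65
tcp_pos: [582.7, 147.3, 56.6]
tcp_rot: [-0.706, 0.706, -0.045, 0.043]
force: [0.7, -0.4, 0.8]
gripper_width: 0.589
```

```bash
python3 go.py 585.2 154.3 40 -7.6; python3 -c "
from h import *
c=cap('top','top6.png')
a=cv2.resize(c['pixels'][215:350,395:465,::-1],None,fx=4.4,fy=4.4,interpolation=cv2.INTER_CUBIC)
b=cv2.resize(c['pixels'][215:350,180:295,::-1],None,fx=4,fy=4.4,interpolation=cv2.INTER_CUBIC)
cv2.imwrite('pics/v6.png',np.hstack([a,b]))"
```

```text
t 20.65 tcp [582.7 147.3  56.6] jaw 82.8 down [-3.3e-03 -3.0e-04 -1.0e+00] F [ 0.7 -0.4  0.8] w 0.589 j [ 0.05  0.64  1.39 -0.    1.12 -1.39]
turn units [ 0.   -0.03 -0.07] shift units [ 0.1   0.28 -0.67]
```

View pics/v6.png

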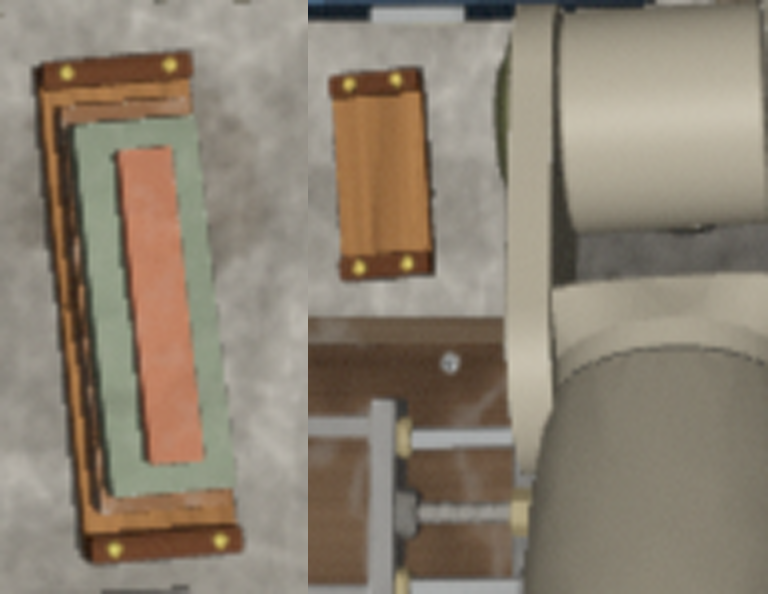

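The slim stone is centred on green. Now the numbers, and then the descent on the off-white block.

```bash
python3 -c "
from quad import *
c=dict(np.load('pics/top6.png.npz'));a=(395,215,4.4,4.4)
print('slim',quad(c,[(118,150),(173,148),(204,460),(149,463)],76,*a))
print('green',quad(c,[(74,126),(192,117),(235,488),(108,497)],62,*a))
print('short',quad(c,[(22,75),(113,67),(125,273),(34,281)],26,180,215,4,4.4))"
```

```text
slim ctr [ 517.  -173.7] L 148.4 W 26.2 axis 4.00
green ctr [ 516.6 -172.7] L 178.4 W 59.2 axis 4.28
short ctr [585.9 324.3] L 103.3 W 50.0 axis 4.50
```

Emit:
play_rows:
  deltas: [0, 0, -0.07, 0.1, 0.14, -0.3, 50, 0, 0, 0, 0, 0.14, -0.5, 50, 0, 0, 0, 0, 0, -0.5, 50, 0, 0, 0, 0, 0, -0.45, 50, 0, 0, 0, 0, 0, -0.25, 50, 0, 0, 0, 0, 0, 0, 50, 0, 0, 0, 0, 0, 0, 50]

```text
t: 21.28
tcp_pos: [586.6, 154.2, 8.5]
tcp_rot: [0.706, -0.706, 0.047, -0.047]
force: [0.3, -0.7, -0.6]
gripper_width: 0.584
```

```bash
python3 go.py 585.2 154.3 7 -7.6
```

```text
t 21.28 tcp [586.6 154.2   8.5] jaw 82.4 down [ 2.e-04  0.e+00 -1.e+00] F [ 0.3 -0.7 -0.6] w 0.584 j [ 0.06  0.71  1.41  0.    1.02 -1.38]
turn units [-0.    0.    0.01] shift units [-0.06  0.   -0.06]
```

Emit:
play_rows:
  deltas: [0, 0, 0, -0.05, 0, 0, 40, 0, 0, 0, 0, 0, 0, 28, 0, 0, 0, 0, 0, 0, 14, 0, 0, 0, 0, 0, 0, 14, 0, 0, 0, 0, 0, 0, 14, 0, 0, 0, 0, 0, 0, 14]
  squeeze: 40

```text
t: 21.78
tcp_pos: [585.5, 154.4, 9.2]
tcp_rot: [0.706, -0.706, 0.046, -0.047]
force: [-1.4, -0.5, 5.7]
gripper_width: 0.315
```

Emit:
play_rows:
  deltas: [0, 0, 0, 0, 0, 0.4, 14, 0, 0, 0, 0, 0, 0.7, 14, 0, 0, 0, 0, 0, 0.9, 14, 0, 0, 0, 0, 0, 0.7, 14, 0, 0, 0.2, 0, 0.5, 0.2, 14, 0, 0, 0.3, 0, 0.9, 0, 14, 0, 0, 0.3, 0, 0.9, 0, 14, 0, 0, 0.3, 0, 0.9, 0, 14, 0, 0, 0.3, 0, 0.9, 0, 14, 0, 0, 0.3, 0, 0.9, 0, 14, 0, 0, 0.3, 0, 0.9, 0, 14, 0, 0, 0, 0, 0.5, 0, 14]

```text
t: 22.78
tcp_pos: [584.1, 317.4, 80.2]
tcp_rot: [0.707, -0.706, -0.028, 0.029]
force: [0.1, -0.2, -0.2]
gripper_width: 0.315
```

```bash
python3 go.py 586.5 325 27 4.6
```

```text
t 22.78 tcp [584.1 317.4  80.2] jaw 94.6 down [-9.e-04  3.e-04 -1.e+00] F [ 0.1 -0.2 -0.2] w 0.315 j [ 0.32  0.71  1.16  0.    1.28 -1.33]
turn units [-0.   -0.01 -0.  ] shift units [ 0.09  0.3  -2.13]
```

Emit:
play_rows:
  deltas: [0, 0, 0, 0.09, 0.15, -0.4, 14, 0, 0, 0, 0, 0.15, -0.5, 14, 0, 0, 0, 0, 0, -0.5, 14, 0, 0, 0, 0, 0, -0.35, 14, 0, 0, 0, 0, 0, -0.2, 14, 0, 0, 0, 0, 0, -0.08, 14, 0, 0, 0, 0, 0, 0, 14, 0, 0, 0, 0, 0, 0, 14]

```text
t: 23.45
tcp_pos: [587.7, 321.7, 30.5]
tcp_rot: [0.707, -0.707, -0.027, 0.027]
force: [0.3, 0.0, -0.0]
gripper_width: 0.315
```

```bash
python3 go.py 586.5 325 27 4.6
```

```text
t 23.45 tcp [587.7 321.7  30.5] jaw 94.4 down [ 7.e-04  2.e-04 -1.e+00] F [ 0.3  0.  -0. ] w 0.315 j [ 0.32  0.77  1.19 -0.    1.18 -1.32]
turn units [-0.    0.01  0.04] shift units [-0.05  0.13 -0.14]
```

Emit:
play_rows:
  deltas: [0, 0, 0.03, -0.04, 0.13, -0.05, 14, 0, 0, 0, 0, 0, -0.03, 14, 0, 0, 0, 0, 0, 0, 14, 0, 0, 0, 0, 0, 0, 14]

```text
t: 23.78
tcp_pos: [586.4, 325.3, 28.3]
tcp_rot: [0.707, -0.707, -0.028, 0.028]
force: [-0.3, 0.8, -0.1]
gripper_width: 0.318
```

Emit:
play_rows:
  deltas: [0, 0, 0, 0, 0, -0.04, 14, 0, 0, 0, 0, 0, 0, 14]

```text
t: 23.95
tcp_pos: [586.5, 325.2, 27.2]
tcp_rot: [0.707, -0.706, -0.028, 0.028]
force: [-0.3, 0.9, 1.3]
gripper_width: 0.316
```

```bash
python3 go.py 586.5 325 27 4.6
```

```text
t 23.95 tcp [586.5 325.2  27.2] jaw 94.6 down [ 4.e-04  2.e-04 -1.e+00] F [-0.3  0.9  1.3] w 0.316 j [ 0.33  0.77  1.19  0.    1.18 -1.32]
turn units [-0.    0.    0.01] shift units [ 0.   -0.01 -0.01]
```

Emit:
play_rows:
  deltas: [0, 0, 0, 0, 0, 0, 32, 0, 0, 0, 0, 0, 0, 40, 0, 0, 0, 0, 0, 0, 48, 0, 0, 0, 0, 0, 0, 50, 0, 0, 0, 0, 0, 0.4, 50, 0, 0, 0, 0, 0, 0.8, 50, 0, 0, 0, 0, 0, 0.9, 50, 0, 0, 0, 0, -0.5, 0.3, 50, 0, 0, 0, 0, -1, 0, 50, 0, 0, 0, 0, -1, 0, 50, 0, 0, 0, 0, -1, 0, 50, 0, 0, 0, 0, -1, 0, 50]

```text
t: 24.95
tcp_pos: [586.0, 210.7, 87.2]
tcp_rot: [-0.706, 0.707, 0.028, -0.028]
force: [0.7, -0.1, 0.7]
gripper_width: 0.585
```

Emit:
play_rows:
  deltas: [0, 0, 0, 0, -1, 0, 50, 0, 0, 0, 0, -1, 0, 50, 0, 0, 0, 0, -1, 0, 50, 0, 0, 0, 0, -1, 0, 50, 0, 0, 0, 0, -1, 0, 50, 0, 0, 0, 0, -0.8, 0, 50, 0, 0, 0, 0, 0, 0, 50]

```text
t: 25.53
tcp_pos: [586.2, 63.6, 87.2]
tcp_rot: [-0.706, 0.707, 0.027, -0.027]
force: [0.9, -0.5, 0.1]
gripper_width: 0.586
```

```bash
python3 go.py 580.2 236.6 40 1; python3 -c "
from h import *
c=cap('top','top7.png')
cv2.imwrite('pics/v7.png',cv2.resize(c['pixels'][225:290,175:265,::-1],None,fx=8,fy=8,interpolation=cv2.INTER_CUBIC))"
```

```text
t 25.53 tcp [586.2  63.6  87.2] jaw 94.4 down [ 0.e+00 -9.e-04 -1.e+00] F [ 0.9 -0.5  0.1] w 0.586 j [-0.09  0.58  1.39 -0.    1.16 -1.74]
turn units [ 0.01 -0.   -0.56] shift units [-0.24  6.92 -1.89]
```

View pics/v7.png

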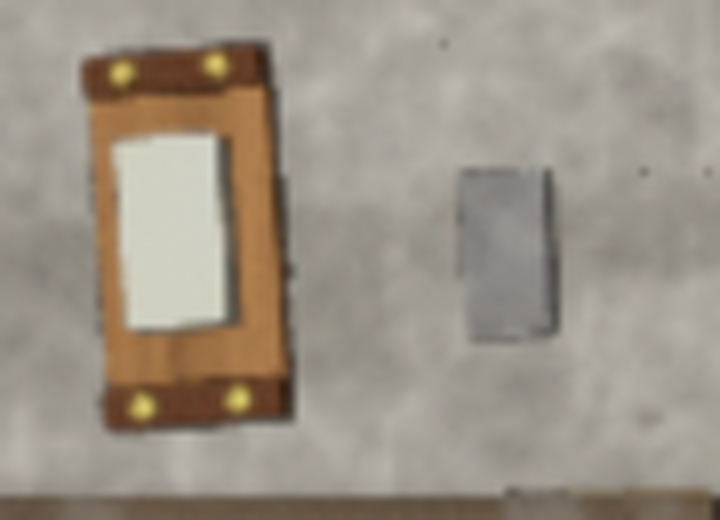

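The off-white block lies in the short base, with top corners at about (112,142), (218,132), (227,322) and (127,331). The grey block's top corners are about (458,170), (545,170), (552,334) and (469,340).

```bash
python3 -c "
from quad import *
c=dict(np.load('pics/top7.png.npz'));a=(175,225,8,8)
print('na',quad(c,[(112,142),(218,132),(227,322),(127,331)],42,*a))
print('base',quad(c,[(82,58),(266,42),(291,414),(107,430)],26,*a))
print('nb',quad(c,[(458,170),(545,170),(552,334),(469,340)],20,*a))"
```

```text
na ctr [585.9 325.6] L 51.6 W 27.9 axis 4.48
base ctr [586.1 324.6] L 102.6 W 50.5 axis 4.68
nb ctr [581.1 237.8] L 46.2 W 23.4 axis 3.49
```

Emit:
play_rows:
  deltas: [0, 0, -0.05, -0.04, 0.5, 0, 50, 0, 0, -0.05, -0.04, 0.9, 0, 50, 0, 0, -0.05, -0.04, 0.9, 0, 50, 0, 0, -0.05, -0.04, 0.9, 0, 50, 0, 0, -0.03, -0.04, 0.9, 0, 50, 0, 0, 0, 0, 0.9, 0, 50, 0, 0, 0, 0, 0.9, 0, 50, 0, 0, 0, 0, 0.7, -0.3, 50, 0, 0, 0, 0, 0.37, -0.7, 50, 0, 0, 0, 0, 0, -0.8, 50, 0, 0, 0, 0, 0, -0.5, 50, 0, 0, 0, 0, 0, 0, 50]

```text
t: 26.58
tcp_pos: [579.4, 242.4, 26.8]
tcp_rot: [-0.707, 0.707, 0.018, -0.022]
force: [-0.6, -0.1, -1.0]
gripper_width: 0.586
```

```bash
python3 go.py 581.1 237.6 7 3
```

```text
t 26.58 tcp [579.4 242.4  26.8] jaw 93.3 down [-0.0051 -0.001  -1.    ] F [-0.6 -0.1 -1. ] w 0.586 j [ 0.21  0.72  1.33  0.    1.1  -1.42]
turn units [ 0.01 -0.05 -0.04] shift units [ 0.07 -0.19 -0.79]
```

Emit:
play_rows:
  deltas: [0, 0, 0, 0, -0.19, -0.2, 50, 0, 0, 0, 0, 0, 0, 50, 0, 0, 0, 0, 0, 0, 50]

```text
t: 26.83
tcp_pos: [581.7, 236.9, 25.3]
tcp_rot: [0.707, -0.707, -0.02, 0.019]
force: [0.5, 0.9, 1.4]
gripper_width: 0.584
```

```bash
python3 go.py 581.1 237.6 8 3
```

```text
t 26.83 tcp [581.7 236.9  25.3] jaw 93.2 down [ 1.1e-03  2.0e-04 -1.0e+00] F [0.5 0.9 1.4] w 0.584 j [ 0.2   0.72  1.33 -0.    1.09 -1.43]
turn units [-0.    0.01 -0.03] shift units [-0.02  0.03 -0.69]
```

Emit:
play_rows:
  deltas: [0, 0, 0, 0, 0.03, -0.35, 50, 0, 0, 0, 0, 0, -0.25, 50, 0, 0, 0, 0, 0, -0.1, 50, 0, 0, 0, 0, 0, 0, 50, 0, 0, 0, 0, 0, 0, 40, 0, 0, 0, 0, 0, 0, 28, 0, 0, 0, 0, 0, 0, 12, 0, 0, 0, 0, 0, 0, 12, 0, 0, 0, 0, 0, 0, 12, 0, 0, 0, 0, 0, 0, 12, 0, 0, 0, 0, 0, 0, 12]

```text
t: 27.75
tcp_pos: [581.6, 238.0, 7.5]
tcp_rot: [0.707, -0.707, -0.02, 0.019]
force: [0.2, -0.3, 4.5]
gripper_width: 0.267
```

```bash
python3 go.py 586 325.2 60 4.6
```

```text
t 27.75 tcp [581.6 238.    7.5] jaw 93.2 down [ 8.e-04  2.e-04 -1.e+00] F [ 0.2 -0.3  4.5] w 0.267 j [ 0.2   0.74  1.34  0.    1.06 -1.43]
turn units [-0.    0.01  0.24] shift units [0.18 3.49 2.1 ]
```

Emit:
play_rows:
  deltas: [0, 0, 0, 0, 0, 0.4, 12, 0, 0, 0, 0, 0, 0.8, 12, 0, 0, 0, 0, 0, 0.9, 12, 0, 0, 0, 0, 0, 0.9, 12, 0, 0, 0, 0, 0.3, 0.4, 12, 0, 0, 0.05, 0.06, 0.7, 0, 12, 0, 0, 0.05, 0.06, 0.9, 0, 12, 0, 0, 0.05, 0.06, 0.8, 0, 12, 0, 0, 0.05, 0, 0.6, 0, 12, 0, 0, 0, 0, 0.2, 0, 12, 0, 0, 0, 0, 0, 0, 12, 0, 0, 0, 0, 0, 0, 12]

```text
t: 28.75
tcp_pos: [585.8, 324.9, 92.0]
tcp_rot: [-0.706, 0.707, 0.027, -0.027]
force: [-0.2, 0.8, 0.1]
gripper_width: 0.268
```

```bash
python3 go.py 586 325.2 52 4.6
```

```text
t 28.75 tcp [585.8 324.9  92. ] jaw 94.4 down [-4.e-04 -5.e-04 -1.e+00] F [-0.2  0.8  0.1] w 0.268 j [ 0.33  0.7   1.13 -0.    1.31 -1.32]
turn units [ 0.   -0.    0.04] shift units [ 0.01  0.01 -1.6 ]
```

Emit:
play_rows:
  deltas: [0, 0, 0.03, 0.03, 0.02, -0.4, 12, 0, 0, 0, 0, 0, -0.5, 12, 0, 0, 0, 0, 0, -0.4, 12, 0, 0, 0, 0, 0, -0.2, 12, 0, 0, 0, 0, 0, -0.1, 12, 0, 0, 0, 0, 0, 0, 12, 0, 0, 0, 0, 0, 0, 12, 0, 0, 0, 0, 0, 0, 12]

```text
t: 29.42
tcp_pos: [586.9, 325.9, 52.7]
tcp_rot: [0.707, -0.706, -0.029, 0.028]
force: [-1.0, 0.2, -0.3]
gripper_width: 0.269
```

```bash
python3 go.py 586.5 325.2 49.5 4.6
```

```text
t 29.42 tcp [586.9 325.9  52.7] jaw 94.6 down [ 1.e-03  3.e-04 -1.e+00] F [-1.   0.2 -0.3] w 0.269 j [ 0.33  0.75  1.17 -0.    1.23 -1.32]
turn units [-0.    0.01  0.01] shift units [-0.02 -0.03 -0.13]
```

Emit:
play_rows:
  deltas: [0, 0, 0, -0.01, -0.02, -0.06, 12, 0, 0, 0, 0, 0, -0.04, 12, 0, 0, 0, 0, 0, 0, 12]

```text
t: 29.67
tcp_pos: [586.3, 325.4, 49.5]
tcp_rot: [-0.707, 0.707, 0.028, -0.028]
force: [0.2, 0.1, -0.6]
gripper_width: 0.27
```

Emit:
play_rows:
  deltas: [0, 0, 0, 0, 0, -0.03, 12, 0, 0, 0, 0, 0, 0, 12]

```text
t: 29.83
tcp_pos: [586.4, 325.4, 49.3]
tcp_rot: [0.707, -0.707, -0.028, 0.028]
force: [-1.2, -0.1, 3.1]
gripper_width: 0.27
```

Contact (3 N at z 49.3). Releasing and backing off for a final look.

Emit:
play_rows:
  deltas: [0, 0, 0, 0, 0, 0, 28, 0, 0, 0, 0, 0, 0, 36, 0, 0, 0, 0, 0, 0, 44, 0, 0, 0, 0, 0, 0, 48, 0, 0, 0, 0, 0, 0.4, 48, 0, 0, 0, 0, 0, 0.8, 48, 0, 0, 0, 0, 0, 0.9, 48, 0, 0, 0, 0, 0, 0.6, 48, 0, 0, 0, 0, -0.9, 0, 48, 0, 0, 0, -0.2, -1, 0, 48, 0, 0, 0, -0.2, -1, 0, 48, 0, 0, 0, -0.2, -1, 0, 48]

```text
t: 30.83
tcp_pos: [571.1, 227.0, 117.2]
tcp_rot: [0.707, -0.707, -0.029, 0.028]
force: [0.0, -0.9, 0.6]
gripper_width: 0.558
```

Emit:
play_rows:
  deltas: [0, 0, 0, -0.2, -1, 0, 48, 0, 0, 0, -0.2, -1, 0, 48, 0, 0, 0, -0.2, -1, 0, 48, 0, 0, 0, -0.2, -1, 0, 48, 0, 0, 0, -0.2, -1, 0, 48, 0, 0, 0, -0.2, -1, 0, 48, 0, 0, 0, -0.2, -0.5, 0, 48, 0, 0, 0, 0, 0, 0, 48, 0, 0, 0, 0, 0, 0, 48]

```text
t: 31.58
tcp_pos: [536.5, 65.4, 116.9]
tcp_rot: [0.707, -0.706, -0.028, 0.028]
force: [1.1, 0.3, 0.3]
gripper_width: 0.563
```

```bash
python3 -c "
from h import *
c=cap('top','top8.png');d=cap('scene','scene8.png')
a=cv2.resize(c['pixels'][225:290,175:240,::-1],(400,400),interpolation=cv2.INTER_CUBIC)
b=cv2.resize(c['pixels'][215:350,395:465,::-1],(207,400))
b2=cv2.resize(d['pixels'][260:340,180:260,::-1],(190,400))
cv2.imwrite('pics/v8.png',np.hstack([a,b,b2]))"
```

```text
(no output)
```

View pics/v8.png

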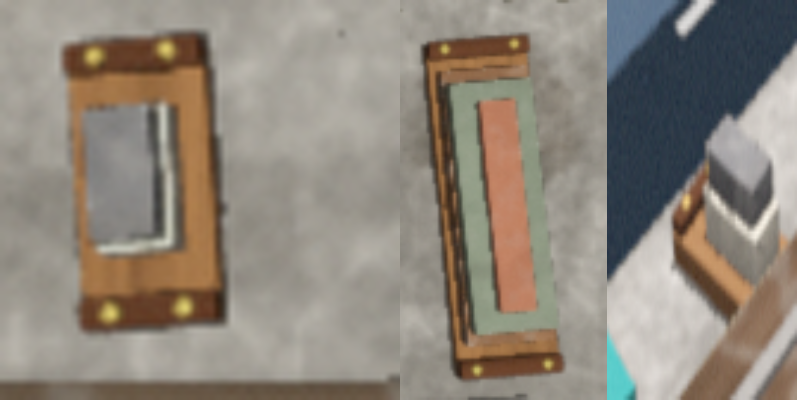

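```bash
python3 -c "
from quad import *
c=dict(np.load('pics/top8.png.npz'));a=(175,225,6.154,6.154)
print('nb',quad(c,[(82,108),(149,102),(155,238),(95,242)],62,*a))"
```

```text
nb ctr [586.2 325.4] L 47.0 W 22.0 axis 4.90
```

```bash
python3 -c "
from h import *
print(sign_off(), sense()['t'])"
```

```text
the job is handed in; nothing more can be done
the job is handed in; nothing more can be done
```

Both stacks are built and the job is handed in. It took about 32 s of robot time, and the gripper was clear of everything.

- **Long base:** brown, then green, then slim, all lying flat between the stops. By camera, brown's centre is 1.5 mm from the base centre, green's 2–2.5 mm and slim's about 1 mm. The camera calibration is only good to about 2 mm. All three are within about 0.5° of the base axis.
- **Short base:** off-white block below, grey block on top. Their centres are within about 0.5 mm of each other and about 1 mm from the base centre. They are aligned to about 0.2–0.4°.

**Checks:** no check failed. Two points were less certain:
- **Brown's angle:** it read 0.5° off the base, which is within how well I could pick its corners in the image.
- **Green's centre:** two readings from separate pictures differed by about 1 mm.

The largest tool force I read was about 8 N. I only read it at the end of each move, so brief peaks in between were not seen.

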